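# Show the loose bead in the ring dish

## Robot

A 6-joint arm with a two-finger parallel gripper is mounted at the origin on the work surface. World frame = base frame: x ahead of the robot, y to its left, z up, the work surface at z = 0. Lengths are in m, angles in rad, forces in N, time in s.
With the tool pointing down it reaches from about 0.35 to 0.85 m from the base axis. Payload 8.1 kg.
Tool frame: the origin (TCP) lies at the very end of the fingers, on their centre line; the grasp point (between the pads) lies 19 mm behind it; z points along the fingers, y is the direction in which the jaws open and shut (so a half turn about z gives the same grasp; the last joint's range is limited). The gripper opens to 93 mm and grips with 3 to 60 N. Pads are 15 mm wide; open, the fingers measure 128 mm over their backs; the gripper's body (75 mm by 188 mm) begins 65 mm behind the grasp point.
Start: joints at [1.053, 0.13, 1.488, -0, 1.523, -0.085], TCP at [0.252, 0.545, 0.18] pointing down, gripper open.
Joint ranges: [-2.96, 2.96], [-0.89, 2.26], [0.02, 2.5], [-1.34, 4.48], [0, 2.73], [-2.66, 2.66]. Speed limits (rad/s): [2.39, 2.39, 2.79, 3.14, 3.14, 3.14].

## Interface

Orientations are given as a rotation vector (axis times angle).
In Python, from plant import * gives the robot as it stands.
- The arm moves only by the tool apply_moves, never from a script. Its argument "commands" is one flat list of numbers, 7 for each row, row after row: the shift along the world's x, y, z in cm, then the turn, a rotation vector about the world's x, y, z in rad, then the finger opening in cm, from 0 to 9.3. A call has 1 to 8 rows; each row shifts and turns the pose as measured when the row begins; what a row does not reach is not made up. A row lasts 1/8 s, in which the tool goes at most 62.5 mm and 10.7 degrees, less where a joint would pass 70% of its speed; a pose out of reach is approached as far as the arm can. A call with a gripper value outside its range is refused whole. The fingers move at their own pace and stop on an object; "squeeze" is the grip in N (left out, the last holds). Time passes only in rows, so rows that do not move let the fingers close. It gives the time, the measured TCP pose, the force and the opening at its end, in the units of the state.
- read_state(): the state, without advancing time (a new reading comes with each control period).
- read_camera(name): name is "side" or "top" or "wrist"; returns (picture, depth): 400x640x3 uint8, blue, green, red; 400x640 float32, m along the optical axis (not along the pixel's ray), 0 where there is no reading.
- camera_model(name): a dict with "intrinsics" (3x3 intrinsics, pixels), "R" (3x3) and "t" (3): a world point X has camera coordinates R X + t. Camera axes: x right, y down, z forward; pixel columns grow to the right and rows downward; lengths in m; the calibration is good to about 2 mm. A picture is of the moment at which its call begins: read the wrist's pose just before it. camera_model takes no time and is no camera call; for the wrist camera it gives the pose at the moment of the call.
- close_job(): hands the job in, once; it reports no verdict.
Trained networks look in the newest picture that a camera, given by its name, has taken for a name from the list of things; names that differ only in an ending like _2 or _b are one class to them, and where a whole thing is asked for, a point or a joint stands for the part that bears it (a point fixed in the world has none). Each returns a list of dicts, best first, with "conf" (0 to 1); they miss things now and then, are a little off and sometimes report something else, mostly with a low value. They report only what shows in the picture. A call takes as long as a camera call.
- find_in(query, camera): "point" ([x, y, z] in m, in the coordinates of the camera as it stood for that picture, good to about 4 mm: the middle of the surface that is visible of it).
- cut_out(query, camera): "mask" (400x640 bool, what is visible of it).
- spot_point(query, camera): "point" ([x, y, z] in m, in the coordinates of the camera as it stood for that picture, good to about 4 mm: a listed point, or the origin of a listed thing).
The state is a dict: "t": time; "q": joint angles; "dq": joint speeds; "joint_torque": joint torques, N m; "tool_pos": TCP position; "orientation": TCP orientation; "force": force on the tool from outside, world axes, zero at the start; "wrist_torque": the same for the moment, N m; "opening": finger opening in m.
Only numpy, scipy, OpenCV 4.12 (cv2) and the standard library are available. Lean on these libraries where they do the work, as an engineer would, in place of code of your own. Each camera call takes 0.05 s, during which the arm holds its last target. There are 200 camera calls.

## Task

Take the loose glass bead off its little post and set it gently (not dropped) in the middle of the white porcelain ring dish. Then take the dish by its upright handle and, keeping it level with the bead resting in the middle, lift it straight up about 10 cm off the velvet pad and only then turn it a quarter turn counter-clockwise as seen from above, still over the pad, so that the handle, which first pointed over the pad's edge nearest the robot, points squarely over the edge on the robot's right. Finish while holding the dish there, still and level, without putting it down or letting go; leave everything else on the counter as it is.

Things in the scene. Friction and masses are not known exactly. Their poses are not given: they have to be found in the camera images.
- bead_center (a point): Centre of the loose plain glass bead: an undrilled ball 22 mm across, 14 g. At the start it sits in the hollow top of the post, its centre 31 mm above the counter and 9 mm above the post's rim.
- bead: The same bead; origin at its lowest point as first built and turning with it, so use bead_center for its position.
- post: Fixed turned rosewood post, 22 mm high: foot 38 mm across and 4 mm thick sloping in to a neck 18 mm across (narrower than the bead) with a hollow top. Origin at the centre of its underside, on the counter.
- dish: White porcelain ring dish with one upright handle on its -x side, about 240 g (varies), loose on the pad. Origin at the centre of its underside, z up. Bowl 116 mm across, rim 27 mm high, foot 72 mm across.
- dish_well (a point): Middle of the dish's inside floor, 10 mm above its underside; axes as dish. The bead's centre rests 11 mm above it. The floor rises at a slope of 0.14 out to 30 mm radius, then 0.5 to the rim: a bead rolls back to the middle when the dish is level, and off it when tilted 8 degrees or jerked.
- dish_handle (a point): Grip point of the dish's handle, an upright flat tab 10 mm thick along the dish's x, 28 mm wide along y, from 11 to 68 mm above the underside, 85 mm out from the centre on -x. The point is mid thickness and width, 49 mm above the underside. A bridge below rim height joins it to the bowl; above that both faces are free. Axes as dish.
- pad: Fixed square rosewood and velvet pad, base 170 mm, top 150 mm square, 20 mm high, under the dish. Origin at the centre of its underside. Its x points away from the robot (turned by up to 17 degrees), y to the robot's left: the dish handle starts over the -x edge and must end pointing along the pad's -y.
- stand: Bystander, fixed: slotted rosewood stand 80 by 130 mm, 26 mm high, for three upright bangles. Origin under its centre.
- bangle_a: Bystander: upright yellow glass bangle, 68 mm across, in the stand's first slot (-y). Origin at its lowest point.
- bangle_b: Bystander: upright maroon bangle, 68 mm across, middle slot. Origin at its lowest point.
- bangle_c: Bystander: upright bottle green bangle, 68 mm across, last slot (+y). Origin at its lowest point.
- comb: Bystander: horn comb lying flat, 140 by 40 mm, 6 mm thick. Origin under its middle, length along x.
- mirror: Bystander: brass hand mirror lying flat, disc 100 mm across and 8 mm thick, handle to its -x, 155 mm out from the disc's centre. Origin under the disc's centre.
- kumkum_box: Bystander: small round brass box with a knob, 52 mm across, 40 mm high. Origin under its centre.
- ring_box: Bystander: velvet ring box, 55 mm square, 40 mm high. Origin under its centre.

How it is judged:
By the outcome, as a careful person would: the job done as asked, in the order asked, and still so for the second after the job is handed in, while the arm keeps its last pose, push and grip.
It also fails if it takes over 69 s, if anything falls off the work surface, if the arm or the gripper's body presses on something with over 40 N, if the wrist force passes 120 N, or if a joint passes its speed limit or range.

## Working session

There is one attempt and no reset: what is moved stays moved. The work goes in short steps, Python scripts to look and compute and a tool call to move; the robot and the scene stay as the last step left them, time stands still between calls to the robot, and variables do not carry over. Pictures are saved under pics/ and viewed, about 8 in all and at most 12, crops included, and the job is handed in when it is done.

Besides the shell and the picture viewer there is one more tool, called after "Call:" by a JSON object that holds its "api" and its "payload". apply_moves: Moves the arm, as the interface text tells. Its arguments: {"type":"object","properties":{"commands":{"type":"array"},"squeeze":{"type":"number"}},"required":["commands"]}

```bash
mkdir -p pics; cat > h.py <<'E'
from plant import *
import numpy as np, cv2
from scipy.spatial.transform import Rotation as Ro
def w(cam,p,m=None):
    m=m or camera_model(cam); return np.asarray(m["R"]).T@(np.asarray(p)-np.asarray(m["t"]))
def px(cam,X,m=None):
    m=m or camera_model(cam); c=np.asarray(m["intrinsics"])@(np.asarray(m["R"])@X+np.asarray(m["t"])); return (c[:2]/c[2]).round().astype(int)
def spots(cam,names,f=spot_point):
    m=camera_model(cam)
    for n in names:
        for d in f(n,cam)[:2]:
            X=w(cam,d["point"],m); print(cam,f.__name__,n,round(d["conf"],2),X.round(4),px(cam,X,m))
E
python3 - <<'E'
from h import *
s=read_state(); print({k:np.round(v,3) for k,v in s.items()})
for c in("top","side"):
    im,d=read_camera(c); cv2.imwrite(f"pics/{c}0.png",im)
    spots(c,["bead_center","dish_well","dish_handle","pad","post"])
print(camera_model("wrist"))
E
```

```text
{'t': np.float64(0.0), 'q': array([ 1.053,  0.131,  1.489,  0.   ,  1.523, -0.085]), 'dq': array([-0.   ,  0.002, -0.001,  0.001,  0.001,  0.   ]), 'joint_torque': array([-1.0000e-03, -5.5982e+01, -4.9177e+01,  7.7000e-02,  3.5000e-02,
       -0.0000e+00]), 'tool_pos': array([0.251, 0.544, 0.179]), 'orientation': array([-6.740e-01, -3.068e+00,  3.000e-03]), 'force': array([-0.275, -0.032, -0.503]), 'wrist_torque': array([0.041, 0.018, 0.045]), 'opening': np.float64(0.093)}
top call bead_center 0.43 [ 0.5212 -0.2745  0.0315] [434 223]
top call dish_well 0.81 [0.6063 0.0039 0.029 ] [330 189]
top call dish_handle 0.61 [ 0.5223 -0.2719  0.0154] [431 223]
top call dish_handle 0.6 [ 0.5207 -0.0169  0.0657] [338 220]
top call pad 0.52 [ 0.73   -0.2592 -0.0012] [423 150]
top call post 0.43 [ 0.519  -0.2766  0.0018] [431 225]
top call post 0.25 [ 0.761  -0.025   0.0008] [340 137]
side call bead_center 0.51 [ 0.5212 -0.2725  0.0291] [351 139]
side call dish_well 0.69 [0.6042 0.0043 0.0312] [304 196]
side call dish_well 0.19 [ 0.5174 -0.2756  0.0194] [352 141]
side call dish_handle 0.83 [ 0.5263 -0.0149  0.0651] [338 182]
side call pad 0.61 [ 0.6041  0.0029 -0.0017] [304 206]
side call post 0.44 [ 0.5196 -0.2717  0.0019] [351 147]
{'intrinsics': array([[329.80218327,   0.        , 315.69595188],
       [  0.        , 329.80218327, 197.7107562 ],
       [  0.        ,   0.        ,   1.        ]]), 'R': array([[ 0.41932868,  0.90783364,  0.00124257],
       [ 0.87066148, -0.40254575,  0.28267562],
       [ 0.25712263, -0.11745214, -0.95921476]]), 't': array([-0.59878159, -0.03303684,  0.38935671])}
```

```bash
python3 - <<'E'
import cv2,numpy as np
a=cv2.imread("pics/top0.png");b=cv2.imread("pics/side0.png")
cv2.imwrite("pics/both.png",cv2.resize(np.vstack([a[80:330],b[60:310]]),None,fx=1.2,fy=1.2))
E
```

```text
(no output)
```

View pics/both.png

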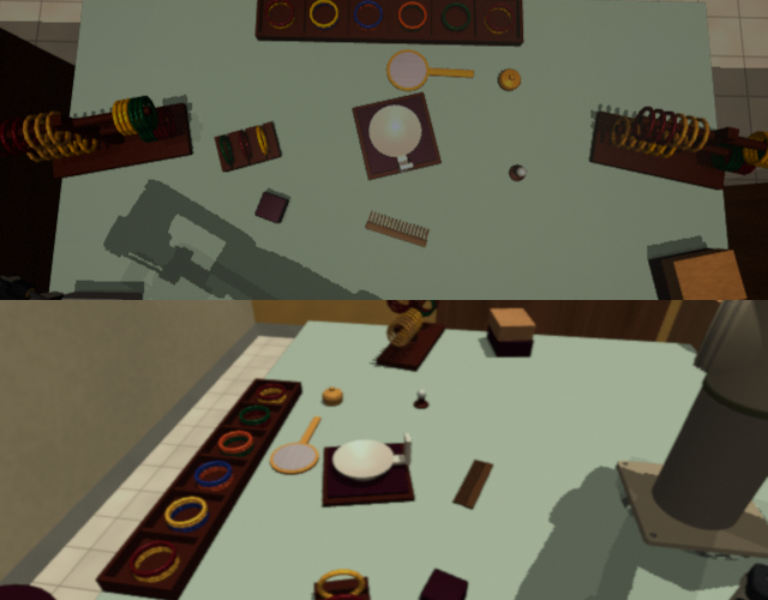

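The view shows the bead on its post at about (431,223) in the top picture. The dish is on the pad at (330,189), with the handle towards the robot at (337,218). The networks agree with this, so I'm moving over to the bead.

Call:
{"api": "apply_moves", "payload": {"commands": [1.5,-5.1,0,0,0,-0.11,9,1.5,-5.1,0,0,0,-0.11,8,1.5,-5.1,0,0,0,-0.11,7,1.5,-5.1,0,0,0,-0.11,6,1.5,-5.1,0,0,0,-0.11,5,1.5,-5.1,0,0,0,-0.11,5,1.5,-5.1,0,0,0,-0.11,5,1.5,-5.1,0,0,0,-0.11,5]}}

```text
t: 1.6
tool_pos: [0.3726, 0.1276, 0.1803]
orientation: [1.941, 2.466, 0.005]
force: [0.2, 0.3, 0.1]
opening: 0.0502
```

Call:
{"api": "apply_moves", "payload": {"commands": [1.5,-5.1,0,0,0,0,5,1.5,-5.1,0,0,0,0,5,1.5,-5.1,0,0,0,0,5,1.5,-5.1,0,0,0,0,5,1.5,-5.1,0,0,0,0,5,1.5,-5.1,0,0,0,0,5,1.5,-5.1,0,0,0,0,5,0,0,0,0,0,0,5]}}

```text
t: 2.6
tool_pos: [0.4802, -0.2459, 0.1822]
orientation: [1.946, 2.455, 0.01]
force: [-0.3, 0.2, 0.3]
opening: 0.0504
```

```bash
python3 - <<'E'
from h import *
s=read_state(); im,d=read_camera("wrist"); cv2.imwrite("pics/w1.png",im)
spots("wrist",["bead_center"]); spots("wrist",["bead"],find_in)
R=Ro.from_rotvec(s["orientation"]).as_matrix(); print(R.round(3),s["tool_pos"])
m=camera_model("wrist")
mk=cut_out("bead","wrist")
if mk:
    M=mk[0]["mask"]; (u,v),r=cv2.minEnclosingCircle(np.argwhere(M)[:,::-1].astype(np.float32)); print(u,v,r,mk[0]["conf"],M.sum())
    ray=np.asarray(m["R"]).T@np.linalg.solve(m["intrinsics"],[u,v,1]); c=w("wrist",[0,0,0],m); print(c+ray*(0.031-c[2])/ray[2])
E
```

```text
wrist call bead_center 0.56 [ 0.5232 -0.2745  0.032 ] [346 208]
wrist call bead 0.76 [ 0.5214 -0.2717  0.038 ] [345 208]
[[-0.228  0.974  0.011]
 [ 0.974  0.228 -0.001]
 [-0.003  0.011 -1.   ]] [ 0.48024969 -0.24588488  0.18221011]
345.11865234375 207.19491577148438 9.662242889404297 0.61 276
[ 0.52289355 -0.2720508   0.031     ]
```

View pics/w1.png

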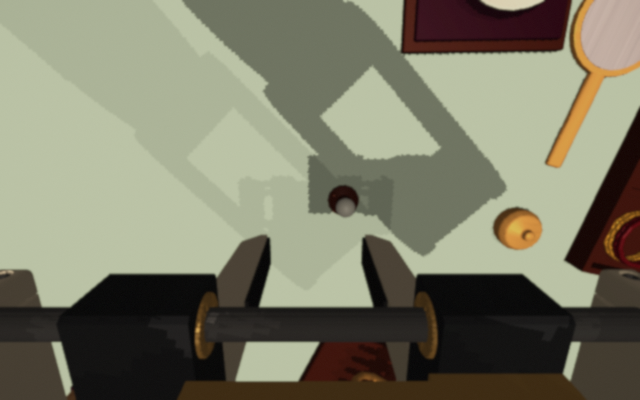

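The bead shows at (345,207) in the wrist view, and the kumkum box at (518,229) is well clear. I'll centre over the bead and descend part way.

Call:
{"api": "apply_moves", "payload": {"commands": [2.2,-1.3,-2,0,0.011,0,5,2.1,-1.3,-2,0,0,0,5,0,0,-3,0,0,0,5,0,0,-3,0,0,0,5,0,0,0,0,0,0,5]}}

```text
t: 3.42
tool_pos: [0.5265, -0.2618, 0.0848]
orientation: [1.931, 2.469, 0.003]
force: [-0.6, 0.1, -0.1]
opening: 0.0497
```

```bash
cat >> h.py <<'E'
def tool():
    s=read_state(); R=Ro.from_rotvec(s["orientation"]).as_matrix(); print("tcp",s["tool_pos"].round(4),"y",R[:,1].round(3),"z",R[:,2].round(3),"f",s["force"].round(1),"op",round(s["opening"],4),"t",round(s["t"],2),"q",s["q"].round(2)); return s,R
def ballfix(cam,z):
    m=camera_model(cam); mk=cut_out("bead",cam)
    if not mk: return print("no mask")
    M=mk[0]["mask"]; (u,v),r=cv2.minEnclosingCircle(np.argwhere(M)[:,::-1].astype(np.float32))
    ray=np.asarray(m["R"]).T@np.linalg.solve(m["intrinsics"],[u,v,1]); c=w(cam,[0,0,0],m); print(cam,"ball",(c+ray*(z-c[2])/ray[2]).round(4),u,v,r,mk[0]["conf"])
E
python3 - <<'E'
from h import *
tool(); im,d=read_camera("wrist"); cv2.imwrite("pics/w2.png",im)
spots("wrist",["bead_center"]); ballfix("wrist",0.031)
for c in("side",): read_camera(c); ballfix(c,0.031)
E
```

```text
tcp [ 0.5265 -0.2618  0.0848] y [0.97  0.241 0.006] z [ 0.007 -0.003 -1.   ] f [-0.6  0.1 -0.1] op 0.0497 t 3.42 q [-0.55  0.15  1.64  0.    1.34 -0.79]
wrist call bead_center 0.74 [ 0.5277 -0.2776  0.034 ] [311 217]
wrist ball [ 0.5255 -0.2789  0.031 ] 307.6496887207031 214.38922119140625 13.463920593261719 0.97
side ball [ 0.5227 -0.2757  0.031 ] 350.5 137.5 2.9155757427215576 0.37
```

View pics/w2.png

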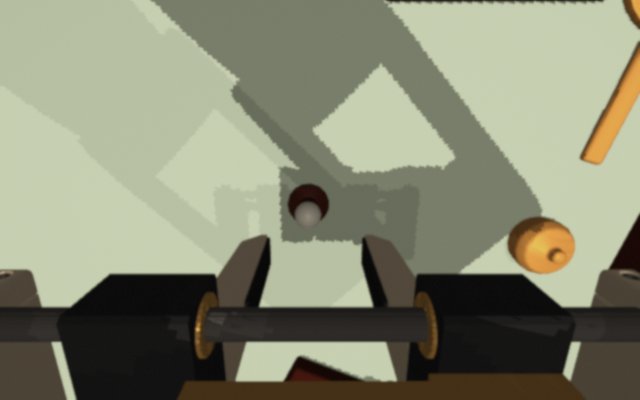

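In the wrist view the bead is at (308,214), between the finger lines but about 1.5 cm ahead of the tips. I'm correcting for that and going lower.

Call:
{"api": "apply_moves", "payload": {"commands": [-0.1,-1.5,-1.5,0,0.007,0,5,0,0,-1.5,0,0,0,5,0,0,0,0,0,0,5]}}

```text
t: 4.05
tool_pos: [0.5289, -0.2817, 0.0588]
orientation: [1.93, 2.464, -0.002]
force: [-0.8, 0.1, 0.7]
opening: 0.0501
```

```bash
python3 - <<'E'
from h import *
s,R=tool(); im,d=read_camera("wrist"); cv2.imwrite("pics/w3.png",im[150:350,150:480])
spots("wrist",["bead_center"]); ballfix("wrist",0.031); print(px("wrist",s["tool_pos"]),px("wrist",s["tool_pos"]+R[:,1]*.025),px("wrist",s["tool_pos"]-R[:,1]*.025))
E
```

```text
tcp [ 0.5289 -0.2817  0.0588] y [0.971 0.239 0.006] z [ 0.008 -0.008 -1.   ] f [-0.8  0.1  0.7] op 0.0501 t 4.05 q [-0.57  0.2   1.63 -0.    1.29 -0.81]
wrist call bead_center 0.98 [ 0.5257 -0.279   0.0314] [312 205]
wrist ball [ 0.5236 -0.2769  0.031 ] 309.768798828125 200.3872833251953 14.872817993164062 0.96
[315 221] [353 221] [277 221]
```

View pics/w3.png

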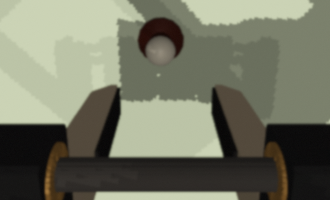

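```bash
python3 - <<'E'
from h import *
s,R=tool(); im,d=read_camera("wrist"); m=camera_model("wrist"); K=m["intrinsics"]
for u,v in [(262,240),(260,246),(266,246),(255,260),(266,260),(245,270),(370,240),(372,246),(366,250),(380,260),(310,201)]:
    z=float(d[v,u]); X=w("wrist",[(u-K[0,2])/K[0,0]*z,(v-K[1,2])/K[1,1]*z,z],m); print(u,v,round(z,4),im[v,u],(R.T@(X-s["tool_pos"])).round(4))
E
```

```text
tcp [ 0.5301 -0.2821  0.061 ] y [0.971 0.24  0.008] z [ 0.011 -0.01  -1.   ] f [-0.  -0.3  0.5] op 0.0501 t 4.2 q [-0.57  0.2   1.63 -0.    1.29 -0.81]
262 240 0.1707 [60 73 83] [ 0.008  -0.0282 -0.046 ]
260 246 0.1646 [59 73 82] [ 0.0076 -0.0282 -0.0524]
266 246 0.1682 [11 12 13] [ 0.0061 -0.0257 -0.0491]
255 260 0.1507 [61 73 83] [ 0.0074 -0.0281 -0.067 ]
266 260 0.1673 [7 7 8] [-0.0003 -0.0256 -0.052 ]
245 270 0.1406 [60 74 84] [ 0.008  -0.0306 -0.0773]
370 240 0.1717 [59 72 82] [ 0.0077  0.0279 -0.0451]
372 246 0.164 [60 73 82] [ 0.0079  0.0276 -0.053 ]
366 250 0.163 [7 8 7] [ 0.0064  0.0245 -0.0545]
380 260 0.1514 [60 73 83] [ 0.0071  0.0291 -0.0664]
310 201 0.2334 [120 135 142] [ 0.0091 -0.0044  0.0197]
```

```bash
python3 - <<'E'
from h import *
s,R=tool(); im,d=read_camera("side"); p=px("side",s["tool_pos"]); print(p,px("side",s["tool_pos"]-R[:,2]*.042),px("side",s["tool_pos"]-R[:,2]*.084))
u,v=p; c=im[v-70:v+30,u-50:u+50].copy(); c=cv2.resize(c,None,fx=6,fy=6,interpolation=cv2.INTER_CUBIC); cv2.circle(c,(303,423),4,(0,0,255),1); cv2.imwrite("pics/s4.png",c)
wi,wd=read_camera("wrist"); print(wd[225:245:2,262].round(3),wd[225:245:2,370].round(3))
E
```

```text
tcp [ 0.5304 -0.2822  0.0613] y [0.971 0.24  0.008] z [ 0.011 -0.011 -1.   ] f [-0.7 -0.6 -0.1] op 0.0499 t 4.25 q [-0.57  0.2   1.63 -0.    1.29 -0.81]
[348 127] [349 113] [350  99]
[0.284 0.284 0.286 0.286 0.287 0.178 0.176 0.173 0.171 0.168] [0.284 0.286 0.288 0.287 0.288 0.178 0.175 0.173 0.17  0.167]
```

View pics/s4.png

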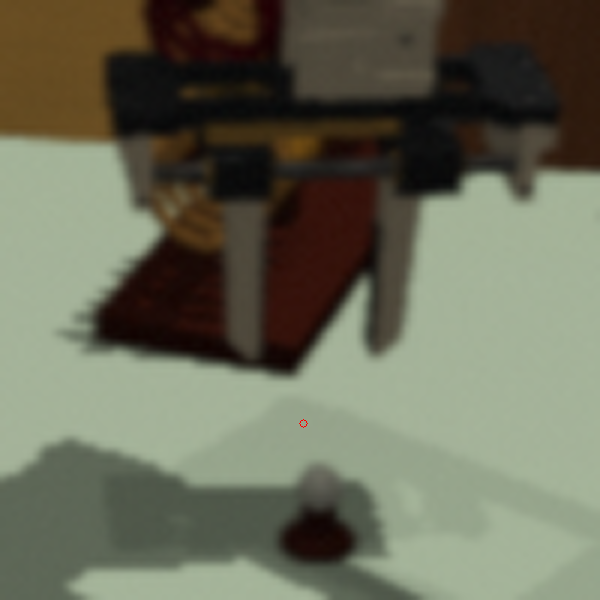

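The side view shows the real fingertips about 36 mm above the reported TCP (zoomed row 352 against 423). The wrist depth says about 39 mm, also purely along the tool axis. So the reported TCP is off by that much, and I'll treat the tip as reported z + 0.039. I'm fixing xy and tilt, then descending with checks.

Call:
{"api": "apply_moves", "payload": {"commands": [-0.5,0.5,-1.5,0.011,0.011,0,5,0,0,-1.5,0,0,0,5,0,0,-1.5,0,0,0,5,0,0,0,0,0,0,5,0,0,0,0,0,0,5]}}

```text
t: 4.97
tool_pos: [0.5245, -0.2761, 0.0126]
orientation: [-1.935, -2.473, -0.001]
force: [0.7, -0.3, 1.0]
opening: 0.05
```

```bash
cat >> h.py <<'E'
def chk(cam="wrist",zb=0.031):
    s,R=tool(); im,d=read_camera(cam); m=camera_model("wrist"); K=m["intrinsics"]
    tips=[]
    for u in (262,370):
        col=d[205:300,u]; v=205+int(np.argmax((col>0)&(col<0.19))); z=float(d[v+1,u]); X=w("wrist",[(u-K[0,2])/K[0,0]*z,(v+1-K[1,2])/K[1,1]*z,z],m); tips.append(X); print("tip",v,X.round(4),(R.T@(X-s["tool_pos"])).round(4))
    ballfix(cam,zb); spots(cam,["bead_center"]); print("target px of bead 5mm up from tip",px("wrist",s["tool_pos"]-R[:,2]*.044)); return s,R,im,d
E
python3 - <<'E'
from h import *
chk()
E
```

```text
tcp [ 0.5245 -0.2761  0.0126] y [ 0.971  0.24  -0.001] z [-0.001  0.002 -1.   ] f [ 0.7 -0.3  1. ] op 0.05 t 4.97 q [-0.57  0.25  1.67  0.    1.22 -0.81]
tip 234 [ 0.4939 -0.2753  0.0515] [ 0.0082 -0.0295 -0.0389]
tip 234 [ 0.5501 -0.2612  0.0516] [ 0.0083  0.0284 -0.039 ]
wrist ball [ 0.5225 -0.276   0.031 ] 313.69683837890625 233.5472412109375 18.323474884033203 0.86
wrist call bead_center 0.65 [ 0.5267 -0.2795  0.0335] [319 242]
target px of bead 5mm up from tip [316 252]
```

Call:
{"api": "apply_moves", "payload": {"commands": [0,-0.1,-1.0,0,0,0,5,0,0,-0.9,0,0,0,5,0,0,0,0,0,0,5,0,0,0,0,0,0,5]}}

```text
t: 5.62
tool_pos: [0.5252, -0.2777, -0.0067]
orientation: [-1.936, -2.474, -0.001]
force: [-0.1, 0.4, 0.1]
opening: 0.0499
```

```bash
python3 - <<'E'
from h import *
s,R,im,d=chk(); cv2.imwrite("pics/w5.png",cv2.resize(im[170:330,200:440],None,fx=2,fy=2))
E
```

```text
tcp [ 0.5252 -0.2777 -0.0067] y [0.971 0.24  0.001] z [ 0.     0.001 -1.   ] f [-0.1  0.4  0.1] op 0.0499 t 5.62 q [-0.57  0.28  1.68  0.    1.19 -0.82]
tip 234 [ 0.4945 -0.2771  0.0316] [ 0.0079 -0.0296 -0.0382]
tip 234 [ 0.551  -0.263   0.0319] [ 0.008   0.0286 -0.0386]
wrist ball [ 0.5225 -0.276   0.031 ] 312.8605651855469 244.1912384033203 20.23674774169922 0.58
wrist call bead_center 0.87 [ 0.5231 -0.2773  0.0321] [313 247]
target px of bead 5mm up from tip [317 253]
```

View pics/w5.png

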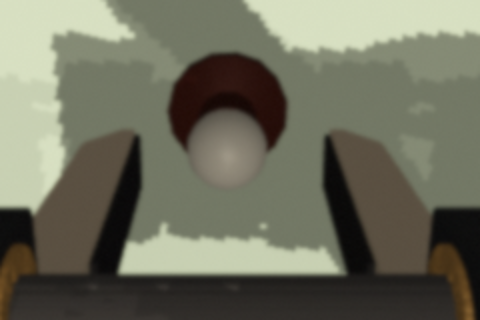

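The bead sits midway between the fingers, about 1.5 mm to the left, with the tips at its equator height. I'm lowering about 6 mm and closing.

Call:
{"api": "apply_moves", "payload": {"commands": [-0.2,0.05,-0.65,0,0,0,5,0,0,0,0,0,0,5,0,0,0,0,0,0,3.5,0,0,0,0,0,0,2.6,0,0,0,0,0,0,1.5,0,0,0,0,0,0,1.5,0,0,0,0,0,0,1.5], "squeeze": 12}}

```text
t: 6.65
tool_pos: [0.5236, -0.2774, -0.0127]
orientation: [1.935, 2.473, 0.002]
force: [-0.0, 0.3, -0.7]
opening: 0.0212
```

Call:
{"api": "apply_moves", "payload": {"commands": [0,0,0.5,0,0,0,1.5,0,0,1.5,0,0,0,1.5,0,0,2.5,0,0,0,1.5,0,0,3,0,0,0,1.5,0,0,3,0,0,0,1.5,0,0,0,0,0,0,1.5]}}

```text
t: 7.4
tool_pos: [0.5242, -0.2778, 0.1005]
orientation: [1.933, 2.471, 0.002]
force: [1.5, 0.4, -0.0]
opening: 0.0212
```

```bash
python3 - <<'E'
from h import *
s,R,im,d=chk(zb=0.1)
spots("wrist",["bead_center"]); spots("wrist",["bead"],find_in)
for c in("top","side"):
    read_camera(c); spots(c,["dish_well","dish","pad","dish_handle"])
    for n in ("dish","pad"):
        mk=cut_out(n,c)
        if mk: print(n,mk[0]["conf"],mk[0]["mask"].sum(),cv2.minAreaRect(np.argwhere(mk[0]["mask"])[:,::-1].astype(np.float32)))
E
```

```text
tcp [ 0.5242 -0.2778  0.1005] y [0.971 0.241 0.004] z [ 0.004 -0.002 -1.   ] f [ 1.5  0.4 -0. ] op 0.0212 t 7.4 q [-0.57  0.16  1.61  0.    1.37 -0.82]
tip 254 [ 0.4962 -0.2758  0.1608] [ 0.0085 -0.0265 -0.0605]
tip 257 [ 0.5451 -0.264   0.1634] [ 0.0082  0.0238 -0.0628]
wrist ball [ 0.5269 -0.2956  0.1   ] 315.325439453125 250.2435302734375 20.824007034301758 0.69
wrist call bead_center 0.66 [ 0.5212 -0.2756  0.1398] [315 250]
wrist call bead_center 0.48 [ 0.5219 -0.2765  0.129 ] [316 243]
target px of bead 5mm up from tip [321 261]
wrist call bead_center 0.66 [ 0.5206 -0.2752  0.1385] [315 250]
wrist call bead_center 0.48 [ 0.5213 -0.2761  0.1278] [316 243]
wrist call bead 0.74 [ 0.5181 -0.2734  0.147 ] [312 254]
top call dish_well 0.63 [0.6077 0.0063 0.0335] [329 189]
top call dish_well 0.54 [ 0.5219 -0.0186  0.0643] [339 220]
top call dish 0.89 [0.6082 0.0054 0.0187] [329 189]
top call dish 0.34 [ 0.3908 -0.0021  0.0004] [330 271]
top call dish_handle 0.88 [ 0.521  -0.0159  0.0659] [338 220]
dish 0.75 1614 ((331.9671630859375, 192.28466796875), (52.68888854980469, 43.175086975097656), 43.451839447021484)
pad 0.67 2107 ((329.1225891113281, 193.00059509277344), (61.74675750732422, 62.599124908447266), 76.23921203613281)
side call dish_well 0.8 [ 0.6045 -0.0013  0.0289] [304 195]
side call dish 0.92 [0.6055 0.005  0.0205] [303 199]
side call dish 0.59 [ 6.026e-01 -3.000e-04  3.110e-02] [305 194]
side call pad 0.74 [ 6.026e-01  3.300e-03 -2.000e-04] [305 206]
side call dish_handle 0.94 [ 0.5256 -0.0134  0.0667] [338 182]
dish 0.88 1569 ((310.4273376464844, 191.6767578125), (33.64921951293945, 67.13335418701172), 82.09283447265625)
pad 0.6 2271 ((305.46502685546875, 205.0596923828125), (49.89779281616211, 76.75696563720703), 86.69812774658203)
```

The bead is held and came up with the gripper. Next I carry it over the dish.

Call:
{"api": "apply_moves", "payload": {"commands": [1.0,3.5,0,0,0,0,1.5,1.2,4,0,0,0,0,1.5,1.2,4,0,0,0,0,1.5,1.2,4,0,0,0,0,1.5,1.2,4,0,0,0,0,1.5,1.0,3.5,0,0,0,0,1.5,0.5,2,0,0,0,0,1.5,0,0,0,0,0,0,1.5]}}

```text
t: 9.35
tool_pos: [0.5965, -0.02, 0.0968]
orientation: [1.939, 2.472, 0.001]
force: [-1.1, -1.1, -0.9]
opening: 0.021
```

```bash
python3 - <<'E'
from h import *
s,R=tool(); im,d=read_camera("wrist"); cv2.imwrite("pics/w6.png",im); m=camera_model("wrist");K=m["intrinsics"]
spots("wrist",["dish_well","dish","pad","dish_handle"])
v,u=np.mgrid[0:400,0:640]; P=np.stack([(u-K[0,2])/K[0,0]*d,(v-K[1,2])/K[1,1]*d,d],-1).reshape(-1,3)
X=(P-np.asarray(m["t"]))@np.asarray(m["R"]); ok=d.ravel()>0
np.savez("cloud.npz",X=X.reshape(400,640,3),ok=ok.reshape(400,640),im=im)
b=im.reshape(-1,3).astype(int); wh=ok&(X[:,2]>.026)&(X[:,2]<.1)&(b.min(1)>100)&(np.hypot(X[:,0]-.59,X[:,1])<.13)
rim=wh&(X[:,2]>.0445)&(X[:,2]<.05); h=wh&(X[:,2]>.06)
for n,k in(("rim",rim),("handle",h)):
    Q=X[k]; print(n,len(Q),Q.mean(0).round(4) if len(Q) else "",np.ptp(Q,0).round(3) if len(Q) else "")
Q=X[rim]
if len(Q)>10:
    A=np.c_[2*Q[:,:2],np.ones(len(Q))]; c=np.linalg.lstsq(A,(Q[:,:2]**2).sum(1),rcond=None)[0]; print("circle",c[:2],np.sqrt(c[2]+c[0]**2+c[1]**2))
E
```

```text
tcp [ 0.5965 -0.02    0.0968] y [0.971 0.238 0.001] z [ 0.001  0.001 -1.   ] f [-1.1 -1.1 -0.9] op 0.021 t 9.35 q [-0.12  0.17  1.59  0.    1.37 -0.36]
wrist call dish_well 0.89 [0.6034 0.0044 0.0273] [332 168]
wrist call dish 0.85 [0.6087 0.0092 0.0196] [339 163]
wrist call dish 0.71 [0.609  0.0019 0.0269] [337 173]
wrist call dish_handle 0.83 [ 0.527  -0.0171  0.0694] [224 184]
rim 2431 [0.6054 0.0144 0.0455] [0.146 0.113 0.004]
handle 564 [ 0.5249 -0.0178  0.0863] [0.016 0.028 0.024]
circle [0.60652131 0.0044004 ] 0.055075007744572864
```

View pics/w6.png

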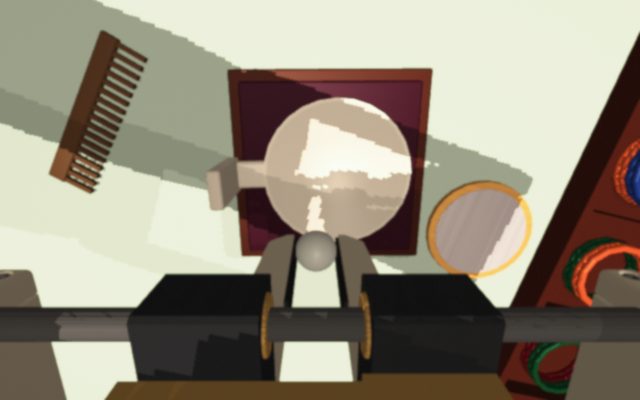

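The wrist view shows the bead at (316,251) between the tips. The dish bowl is at about (338,170), the handle is at left (224,184), and the pad edges line up with the image axes. I'll centre over the dish and go down in stages.

Call:
{"api": "apply_moves", "payload": {"commands": [0.5,1.3,0,0,0,0,1.5,0.4,1.0,-1.5,0,0,0,1.5,0,0,-2,0,0,0,1.5,0,0,-2,0,0,0,1.5,0,0,-1,0,0,0,1.5,0,0,0,0,0,0,1.5,0,0,0,0,0,0,1.5]}}

```text
t: 10.48
tool_pos: [0.6035, 0.0013, 0.0246]
orientation: [-1.943, -2.465, 0.003]
force: [-0.1, -0.3, -0.8]
opening: 0.0208
```

```bash
cat >> h.py <<'E'
def dishfit():
    s,R=tool(); im,d=read_camera("wrist"); m=camera_model("wrist");K=m["intrinsics"]
    v,u=np.mgrid[0:400,0:640]; P=np.stack([(u-K[0,2])/K[0,0]*d,(v-K[1,2])/K[1,1]*d,d],-1).reshape(-1,3)
    X=(P-np.asarray(m["t"]))@np.asarray(m["R"]); b=im.reshape(-1,3).astype(int)
    k=(d.ravel()>0)&(u.ravel()>-1)&(X[:,2]>.042)&(X[:,2]<.05)&(abs(np.hypot(X[:,0]-.6065,X[:,1]-.0045)-.055)<.012)&(v.ravel()<235)
    Q=X[k]; f=lambda p:np.hypot(Q[:,0]-p[0],Q[:,1]-p[1])-.056
    from scipy.optimize import least_squares
    r=least_squares(f,[.606,.0045],loss="soft_l1",f_scale=.002); print("dish centre",r.x.round(4),len(Q))
    h=(d.ravel()>0)&(X[:,2]>.065)&(X[:,2]<.095)&(np.hypot(X[:,0]-.5245,X[:,1]+.0178)<.03)&(v.ravel()<235)
    if h.sum(): print("handle",h.sum(),X[h].mean(0).round(4),X[h].min(0).round(4),X[h].max(0).round(4))
    return im
E
python3 - <<'E'
from h import *
im=dishfit(); spots("wrist",["dish_well","dish_handle"]); cv2.imwrite("pics/w7.png",im)
Z=np.load("cloud.npz"); X=Z["X"]; im=Z["im"]
# pad yaw from earlier picture: rough edges of the base top/velvet
E=[((229,70),(432,68)),((242,255),(415,254)),((229,80),(242,250)),((431,75),(415,250))]
m=camera_model("wrist")
mk=(np.abs(X[...,2]-.02)<.004)&(np.hypot(X[...,0]-.606,X[...,1]-.0045)<.125)
P=X[mk][:,:2].astype(np.float32)
r=cv2.minAreaRect((P*1000)); print("pad rect",r)
E
```

```text
tcp [0.6035 0.0013 0.0246] y [ 0.972  0.234 -0.003] z [-0.004  0.    -1.   ] f [-0.1 -0.3 -0.8] op 0.0208 t 10.47 q [-0.08  0.27  1.63  0.    1.25 -0.32]
dish centre [0.6077 0.0013] 5198
handle 189 [ 0.523  -0.0044  0.0706] [ 0.5171 -0.0073  0.065 ] [ 0.5276 -0.003   0.0772]
wrist call dish_well 0.88 [0.6069 0.0024 0.026 ] [322 224]
wrist call dish_well 0.19 [0.6097 0.0096 0.0206] [329 212]
wrist call dish_handle 0.9 [ 0.5286 -0.0173  0.0673] [172 252]
pad rect ((602.8407592773438, -0.13494873046875), (150.22645568847656, 149.66302490234375), 13.993022918701172)
```

Call:
{"api": "apply_moves", "payload": {"commands": [0.3,0.2,-0.8,0,-0.004,0.004,1.5,0,0,-0.8,0,0,0,1.5,0,0,-0.4,0,0,0,1.5,0,0,0,0,0,0,1.5,0,0,0,0,0,0,1.5]}}

```text
t: 11.25
tool_pos: [0.6078, 0.0033, 0.0047]
orientation: [1.938, 2.469, 0.004]
force: [0.6, 0.2, 0.0]
opening: 0.0209
```

```bash
python3 - <<'E'
from h import *
im=dishfit(); spots("wrist",["dish_well","dish_handle","bead_center"])
read_camera("side"); spots("side",["bead_center","dish_well"]); read_camera("top"); spots("top",["bead_center","dish_well"])
E
```

```text
tcp [0.6078 0.0033 0.0047] y [0.971 0.238 0.003] z [ 0.003  0.    -1.   ] f [0.6 0.2 0. ] op 0.0209 t 11.25 q [-0.08  0.29  1.63  0.    1.21 -0.32]
dish centre [0.6076 0.0015] 5614
wrist call dish_well 0.68 [0.6041 0.0025 0.0255] [311 236]
wrist call dish_handle 0.77 [ 0.5271 -0.0158  0.067 ] [143 269]
wrist call bead_center 0.97 [0.609  0.0037 0.051 ] [320 255]
side call bead_center 0.38 [0.6031 0.0061 0.0476] [304 191]
side call dish_well 0.96 [0.6029 0.0057 0.0326] [304 196]
side call dish_well 0.63 [ 0.5175 -0.2688  0.0006] [352 148]
top call dish_well 0.9 [0.6062 0.0071 0.0326] [328 189]
```

Call:
{"api": "apply_moves", "payload": {"commands": [-0.1,0,-0.25,0,0.003,0,1.5,0,0,-0.2,0,0,0,1.5,0,0,0,0,0,0,1.5,0,0,0,0,0,0,1.5]}}

```text
t: 12.25
tool_pos: [0.6067, 0.0033, -0.0002]
orientation: [-1.94, -2.471, -0.0]
force: [-0.5, -0.2, -0.0]
opening: 0.0211
```

Call:
{"api": "apply_moves", "payload": {"commands": [0,0,-0.1,0,0,0,1.5,0,0,0,0,0,0,1.5]}}

```text
t: 12.5
tool_pos: [0.6067, 0.0033, -0.0012]
orientation: [-1.939, -2.471, -0.0]
force: [-0.2, 0.5, -0.1]
opening: 0.0212
```

Call:
{"api": "apply_moves", "payload": {"commands": [0,0,-0.1,0,0,0,1.5,0,0,0,0,0,0,1.5]}}

```text
t: 12.75
tool_pos: [0.6067, 0.0033, -0.0023]
orientation: [-1.94, -2.471, -0.0]
force: [-0.5, 0.0, -0.6]
opening: 0.021
```

Call:
{"api": "apply_moves", "payload": {"commands": [0,0,-0.1,0,0,0,1.5,0,0,0,0,0,0,1.5]}}

```text
t: 13.0
tool_pos: [0.6071, 0.0033, -0.0028]
orientation: [1.939, 2.471, 0.001]
force: [0.9, -0.4, 0.4]
opening: 0.0208
```

Call:
{"api": "apply_moves", "payload": {"commands": [0,0,-0.1,0,0,0,1.5,0,0,0,0,0,0,1.5]}}

```text
t: 13.25
tool_pos: [0.6075, 0.0033, -0.0028]
orientation: [1.939, 2.471, 0.002]
force: [-0.6, -0.4, 0.7]
opening: 0.0207
```

Contact came where expected (z −0.0028, and a further 1 mm command gave no motion). I'm opening gently.

Call:
{"api": "apply_moves", "payload": {"commands": [0,0,0,0,0,0,2.3,0,0,0,0,0,0,2.5,0,0,0,0,0,0,2.8,0,0,0,0,0,0,2.8]}}

```text
t: 13.75
tool_pos: [0.6071, 0.0033, -0.0036]
orientation: [1.939, 2.471, 0.001]
force: [0.7, 0.0, 0.0]
opening: 0.0281
```

Call:
{"api": "apply_moves", "payload": {"commands": [0,0,0.4,0,0,0,2.8,0,0,0.8,0,0,0,3,0,0,2,0,0,0,3,0,0,3,0,0,0,3,0,0,3,0,0,0,3,0,0,0,0,0,0,3]}}

```text
t: 14.5
tool_pos: [0.6082, 0.0032, 0.0969]
orientation: [1.937, 2.468, 0.004]
force: [-0.9, 0.6, 0.4]
opening: 0.0298
```

```bash
python3 - <<'E'
from h import *
im=dishfit(); spots("wrist",["dish_well","dish_handle","bead_center"]); ballfix("wrist",.041); cv2.imwrite("pics/w8.png",im)
E
```

```text
tcp [0.6082 0.0032 0.0969] y [0.971 0.238 0.004] z [ 0.005 -0.    -1.   ] f [-0.9  0.6  0.4] op 0.0298 t 14.5 q [-0.08  0.2   1.57  0.    1.37 -0.32]
dish centre [0.6061 0.004 ] 2389
handle 925 [ 0.5253 -0.0148  0.0801] [ 0.5157 -0.0294  0.065 ] [ 0.5322 -0.003   0.087 ]
wrist call dish_well 0.68 [0.6061 0.0053 0.0263] [316 192]
wrist call dish_handle 0.88 [ 0.5287 -0.0138  0.0661] [208 207]
wrist call bead_center 0.91 [0.6043 0.0043 0.0405] [313 197]
wrist call bead_center 0.66 [0.6026 0.0023 0.0256] [311 194]
wrist ball [0.6022 0.0074 0.041 ] 315.0 196.0 13.153046607971191 0.63
```

View pics/w8.png

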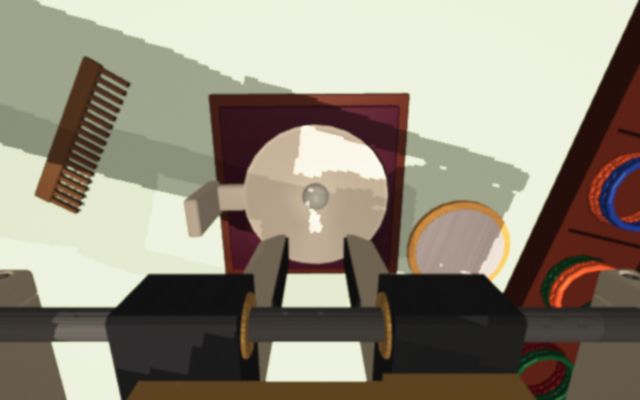

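The bead rests in the middle of the dish at (316,196). The handle top is at (205,195) and nothing else has moved. Next I go over the handle.

Call:
{"api": "apply_moves", "payload": {"commands": [-2.1,-0.5,0,0,0.005,0,3,-2.1,-0.5,0,0,0,0,3,-2.1,-0.5,0,0,0,0,3,-2.1,-0.5,-1,0,0,0,3,0,0,-1.8,0,0,0,3,0,0,0,0,0,0,3,0,0,0,0,0,0,3]}}

```text
t: 15.62
tool_pos: [0.5135, -0.0161, 0.0537]
orientation: [-1.928, -2.456, 0.019]
force: [1.2, -0.2, 0.3]
opening: 0.0303
```

```bash
python3 - <<'E'
from h import *
im=dishfit(); spots("wrist",["dish_well","dish_handle","bead_center"]); s,R=tool(); cv2.imwrite("pics/w9.png",cv2.resize(im[130:330,180:460],None,fx=2,fy=2))
for L in (.5235,-.0165,.088),(.5245,-.0165,.088): print(px("wrist",np.array(L)))
print(px("wrist",s["tool_pos"]-R[:,2]*.0385))
E
```

```text
tcp [ 0.5135 -0.0161  0.0537] y [ 0.971  0.238 -0.021] z [-0.022  0.002 -1.   ] f [ 1.2 -0.2  0.3] op 0.0303 t 15.62 q [-0.13  0.02  1.84 -0.    1.3  -0.37]
dish centre [0.6069 0.0016] 4183
handle 340 [ 0.5211 -0.0052  0.0798] [ 0.4951 -0.0129  0.065 ] [ 0.5308 -0.0031  0.0907]
wrist call dish_well 0.6 [0.6062 0.0036 0.0254] [446 215]
wrist call dish_handle 0.69 [ 0.5278 -0.017   0.0697] [339 239]
tcp [ 0.5137 -0.0162  0.0542] y [ 0.971  0.238 -0.02 ] z [-0.021  0.002 -1.   ] f [ 0.4 -0.2 -0.5] op 0.0299 t 15.82 q [-0.13  0.02  1.84 -0.    1.3  -0.37]
[332 249]
[334 249]
[317 248]
```

View pics/w9.png

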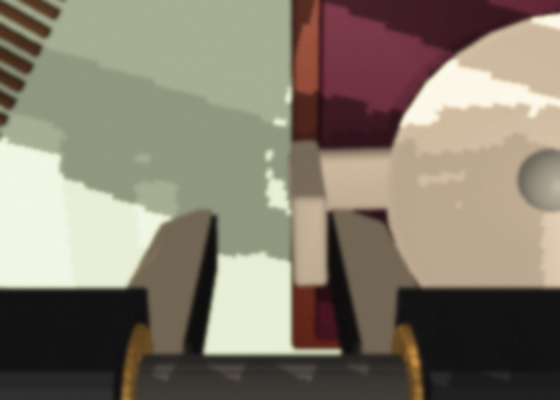

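The handle top (light patch, about (335,250)) lies between the fingers but 1 cm off centre along the jaw. I'll correct this along with the tilt before going down.

Call:
{"api": "apply_moves", "payload": {"commands": [1.05,0,0,0,-0.02,0,3,0,0,0,0,0,0,3,0,0,0,0,0,0,2.6]}}

```text
t: 16.2
tool_pos: [0.5261, -0.0162, 0.0552]
orientation: [1.939, 2.471, 0.004]
force: [0.2, 0.0, -0.6]
opening: 0.0269
```

```bash
python3 - <<'E'
from h import *
s,R=tool(); im,d=read_camera("wrist")
print(px("wrist",s["tool_pos"]-R[:,2]*.0385)); g=im.astype(int).min(2)
for v in (240,250,260): print(v,[(u,g[v,u]) for u in range(290,345,3)])
E
```

```text
tcp [ 0.5261 -0.0162  0.0552] y [0.971 0.238 0.002] z [ 0.002  0.002 -1.   ] f [ 0.2  0.  -0.6] op 0.0269 t 16.2 q [-0.13  0.03  1.83  0.    1.28 -0.37]
[317 248]
240 [(290, np.int64(38)), (293, np.int64(124)), (296, np.int64(127)), (299, np.int64(128)), (302, np.int64(128)), (305, np.int64(121)), (308, np.int64(139)), (311, np.int64(149)), (314, np.int64(152)), (317, np.int64(153)), (320, np.int64(145)), (323, np.int64(76)), (326, np.int64(16)), (329, np.int64(17)), (332, np.int64(16)), (335, np.int64(14)), (338, np.int64(16)), (341, np.int64(14)), (344, np.int64(63))]
250 [(290, np.int64(29)), (293, np.int64(122)), (296, np.int64(128)), (299, np.int64(127)), (302, np.int64(129)), (305, np.int64(124)), (308, np.int64(136)), (311, np.int64(149)), (314, np.int64(150)), (317, np.int64(150)), (320, np.int64(145)), (323, np.int64(85)), (326, np.int64(16)), (329, np.int64(14)), (332, np.int64(15)), (335, np.int64(16)), (338, np.int64(16)), (341, np.int64(14)), (344, np.int64(19))]
260 [(290, np.int64(37)), (293, np.int64(208)), (296, np.int64(216)), (299, np.int64(216)), (302, np.int64(216)), (305, np.int64(204)), (308, np.int64(137)), (311, np.int64(146)), (314, np.int64(148)), (317, np.int64(148)), (320, np.int64(144)), (323, np.int64(95)), (326, np.int64(16)), (329, np.int64(14)), (332, np.int64(14)), (335, np.int64(14)), (338, np.int64(15)), (341, np.int64(13)), (344, np.int64(13))]
```

Call:
{"api": "apply_moves", "payload": {"commands": [-0.1,0,-1.0,0,0,0,2.5,0,0,-1.2,0,0,0,2.5,0,0,-1.0,0,0,0,2.5,0,0,-0.7,0,0,0,2.5,0,0,0,0,0,0,2.5,0,0,0,0,0,0,2.5]}}

```text
t: 17.0
tool_pos: [0.5238, -0.0161, 0.0122]
orientation: [-1.938, -2.47, -0.002]
force: [0.3, -0.2, -0.7]
opening: 0.0252
```

```bash
python3 - <<'E'
from h import *
s,R=tool(); im,d=read_camera("wrist"); cv2.imwrite("pics/w10.png",cv2.resize(im[130:330,180:600],None,fx=1.8,fy=1.8)); ballfix("wrist",.041); spots("wrist",["dish_well","dish_handle"])
E
```

```text
tcp [ 0.5238 -0.0161  0.0122] y [0.971 0.238 0.   ] z [-0.     0.002 -1.   ] f [ 0.3 -0.2 -0.7] op 0.0252 t 17.0 q [-0.13  0.08  1.87  0.    1.2  -0.37]
wrist ball [0.6065 0.0053 0.041 ] 466.0 239.5 21.02984046936035 0.95
wrist call dish_well 0.67 [0.6045 0.0027 0.0294] [453 235]
wrist call dish_handle 0.87 [ 0.5259 -0.0185  0.069 ] [320 269]
```

View pics/w10.png

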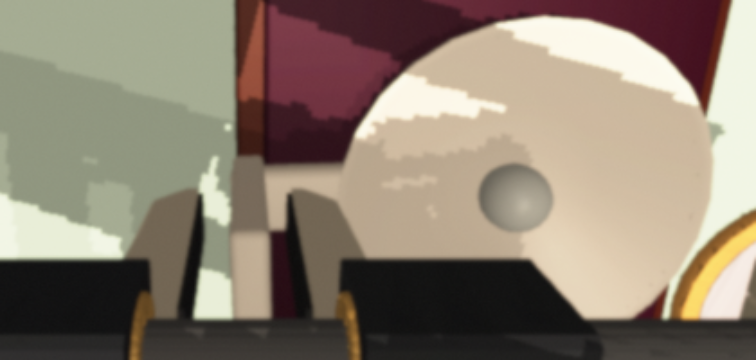

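The handle stands between the fingers, nearly centred, and the bead is still in the middle. I'm closing slowly, then firmly.

Call:
{"api": "apply_moves", "payload": {"commands": [0,0,0,0,0,0,2.0,0,0,0,0,0,0,1.6,0,0,0,0,0,0,1.3,0,0,0,0,0,0,1.15,0,0,0,0,0,0,1.0,0,0,0,0,0,0,0.8,0,0,0,0,0,0,0.5], "squeeze": 20}}

```text
t: 18.08
tool_pos: [0.5246, -0.016, 0.0132]
orientation: [-1.939, -2.472, -0.004]
force: [0.8, -0.7, 0.8]
opening: 0.01
```

Call:
{"api": "apply_moves", "payload": {"commands": [0,0,0,0,0,0,0.3,0,0,0,0,0,0,0.3], "squeeze": 45}}

```text
t: 18.32
tool_pos: [0.5246, -0.0161, 0.0131]
orientation: [-1.939, -2.472, -0.004]
force: [-0.4, -0.1, -0.8]
opening: 0.0099
```

```bash
python3 - <<'E'
from h import *
s,R=tool(); im,d=read_camera("wrist"); ballfix("wrist",.041); spots("wrist",["dish_well","bead_center"])
E
```

```text
tcp [ 0.5246 -0.0161  0.0131] y [0.971 0.238 0.002] z [ 0.001  0.002 -1.   ] f [-0.4 -0.1 -0.8] op 0.0099 t 18.32 q [-0.13  0.08  1.86  0.    1.2  -0.37]
wrist ball [0.6062 0.0035 0.041 ] 462.30487060546875 241.0853729248047 20.56416130065918 0.57
wrist call dish_well 0.57 [ 0.606  -0.0008  0.026 ] [449 237]
wrist call bead_center 0.94 [0.6076 0.005  0.0423] [467 240]
```

Call:
{"api": "apply_moves", "payload": {"commands": [0,0,0.2,0,0,0,0.3,0,0,0.4,0,0,0,0.3,0,0,0.5,0,0,0,0.3,0,0,0.6,0,0,0,0.3,0,0,0.6,0,0,0,0.3,0,0,0.4,0,0,0,0.3,0,0,0.2,0,0,0,0.3,0,0,0,0,0,0,0.3]}}

```text
t: 19.52
tool_pos: [0.5237, -0.0161, 0.0438]
orientation: [-1.938, -2.471, -0.003]
force: [-0.1, 0.4, -2.0]
opening: 0.0099
```

```bash
python3 - <<'E'
from h import *
s,R=tool(); im,d=read_camera("wrist"); ballfix("wrist",.041+s["tool_pos"][2]-.0131); spots("wrist",["dish_well","bead_center"])
E
```

```text
tcp [ 0.5237 -0.0161  0.0438] y [0.971 0.238 0.001] z [ 0.     0.002 -1.   ] f [-0.1  0.4 -2. ] op 0.0099 t 19.52 q [-0.13  0.04  1.84  0.    1.26 -0.37]
wrist ball [0.6049 0.0032 0.0717] 461.7054138183594 241.51080322265625 21.088369369506836 0.56
wrist call dish_well 0.94 [6.065e-01 1.000e-04 5.800e-02] [453 238]
wrist call bead_center 0.71 [ 6.087e-01 -3.000e-04  6.970e-02] [465 247]
```

Call:
{"api": "apply_moves", "payload": {"commands": [0,0,0.4,0,0,0,0.3,0,0,0.7,0,0,0,0.3,0,0,1.0,0,0,0,0.3,0,0,1.2,0,0,0,0.3,0,0,1.2,0,0,0,0.3,0,0,1.0,0,0,0,0.3,0,0,0.7,0,0,0,0.3,0,0,0.4,0,0,0,0.3]}}

```text
t: 20.72
tool_pos: [0.5238, -0.0161, 0.1149]
orientation: [-1.939, -2.471, -0.003]
force: [-0.0, -0.1, -3.1]
opening: 0.0097
```

Call:
{"api": "apply_moves", "payload": {"commands": [0,0,0.2,0,0,0,0.3,0,0,0,0,0,0,0.3]}}

```text
t: 20.98
tool_pos: [0.5236, -0.0161, 0.1168]
orientation: [-1.939, -2.471, -0.003]
force: [-0.4, 0.3, -1.6]
opening: 0.0097
```

```bash
python3 - <<'E'
from h import *
s,R=tool(); im,d=read_camera("wrist"); ballfix("wrist",.041+s["tool_pos"][2]-.0131); spots("wrist",["dish_well","bead_center"])
# plan: rotate about dish centre
c=s["tool_pos"][:2]+.085*R[:2,1]; print("dish centre",c)
E
```

```text
tcp [ 0.5236 -0.0161  0.1168] y [0.971 0.238 0.001] z [ 0.     0.002 -1.   ] f [-0.4  0.3 -1.6] op 0.0097 t 20.98 q [-0.13 -0.04  1.78  0.    1.4  -0.37]
wrist ball [0.605  0.003  0.1447] 462.0 242.0 20.61562728881836 0.84
wrist call dish_well 0.85 [ 0.6031 -0.0018  0.1309] [447 239]
dish centre [0.60619945 0.00416342]
```

Lifted 10.4 cm, straight and level, with the bead in the middle. Now I turn about the dish's centre, slowly.

Call:
{"api": "apply_moves", "payload": {"commands": [0.05,-0.21,0,0,0,0.025,0.3,0.12,-0.41,0,0,0,0.05,0.3,0.14,-0.4,0,0,0,0.05,0.3,0.16,-0.39,0,0,0,0.05,0.3,0.18,-0.39,0,0,0,0.05,0.3,0.2,-0.38,0,0,0,0.05,0.3,0.22,-0.37,0,0,0,0.05,0.3,0.24,-0.35,0,0,0,0.05,0.3]}}

```text
t: 22.18
tool_pos: [0.5362, -0.0467, 0.1151]
orientation: [-1.414, -2.802, 0.0]
force: [-0.8, -0.3, -2.1]
opening: 0.0098
```

```bash
cat >> h.py <<'E'
def plan(n=8,dl=.05,z0=.1168,C=(.6062,.0042)):
    s,R=tool(); th=np.arctan2(R[1,1],R[0,1]); p=s["tool_pos"]; C=np.array(C)
    print("theta",np.degrees(th).round(2),"centre",(p[:2]+.085*R[:2,1]).round(4),"remain rad",round(np.radians(104.0)-th,3),"dz",round((z0-p[2])*100,2),"tilt fix x,y",(R[1,2]*-1).round(4),R[0,2].round(4))
    a=p[:2]
    for i in range(n):
        t=th+dl*(i+1); b=C-.085*np.array([np.cos(t),np.sin(t)]); print(((b-a)*100).round(2),end=" "); a=b
    print(); read_camera("wrist"); ballfix("wrist",p[2]+.0279); spots("wrist",["dish_well"])
E
python3 -c "
from h import *
plan()"
```

```text
tcp [ 0.5362 -0.0467  0.1151] y [ 0.804  0.594 -0.002] z [-0.003  0.001 -1.   ] f [-0.8 -0.3 -2.1] op 0.0098 t 22.18 q [-0.18  0.01  1.74  0.    1.4  -0.82]
theta 36.44 centre [0.6045 0.0038] remain rad 1.179 dz 0.17 tilt fix x,y -0.0013 -0.0031
[ 0.43 -0.29] [ 0.28 -0.32] [ 0.29 -0.31] [ 0.31 -0.29] [ 0.32 -0.28] [ 0.34 -0.26] [ 0.35 -0.24] [ 0.36 -0.23] 
wrist ball [0.6037 0.0021 0.143 ] 462.1259460449219 242.0419921875 20.74801254272461 0.55
wrist call dish_well 0.55 [ 0.6019 -0.0009  0.1288] [447 235]
```

Call:
{"api": "apply_moves", "payload": {"commands": [0.3,-0.31,0.03,0,-0.002,0.05,0.3,0.3,-0.32,0.03,0,0,0.05,0.3,0.31,-0.31,0.02,0,0,0.05,0.3,0.32,-0.29,0.02,0,0,0.05,0.3,0.33,-0.28,0.02,0,0,0.05,0.3,0.35,-0.26,0.02,0,0,0.05,0.3,0.36,-0.24,0.02,0,0,0.05,0.3,0.37,-0.23,0.02,0,0,0.05,0.3]}}

```text
t: 23.32
tool_pos: [0.5622, -0.0685, 0.1163]
orientation: [-0.825, -3.028, -0.0]
force: [1.3, 0.3, -2.3]
opening: 0.0096
```

```bash
python3 -c "
from h import *
plan()"
```

```text
tcp [ 0.5622 -0.0685  0.1163] y [ 0.507  0.862 -0.001] z [-0.003  0.001 -1.   ] f [ 1.3  0.3 -2.3] op 0.0096 t 23.32 q [-0.21  0.08  1.66  0.    1.4  -1.25]
theta 59.53 centre [0.6053 0.0048] remain rad 0.776 dz 0.05 tilt fix x,y -0.0009 -0.0028
[ 0.46 -0.27] [ 0.38 -0.19] [ 0.39 -0.17] [ 0.4  -0.15] [ 0.41 -0.13] [ 0.41 -0.11] [ 0.42 -0.09] [ 0.42 -0.07] 
wrist ball [0.6046 0.0029 0.1442] 462.0 242.0 20.396177291870117 0.72
wrist call dish_well 0.83 [0.6045 0.0031 0.1321] [454 234]
```

Call:
{"api": "apply_moves", "payload": {"commands": [0.38,-0.22,0.02,0,-0.002,0.05,0.3,0.38,-0.2,0.02,0,0,0.05,0.3,0.39,-0.18,0.01,0,0,0.05,0.3,0.4,-0.15,0.01,0,0,0.05,0.3,0.41,-0.13,0.01,0,0,0.05,0.3,0.41,-0.11,0.01,0,0,0.05,0.3,0.42,-0.09,0.01,0,0,0.05,0.3,0.42,-0.07,0.01,0,0,0.05,0.3]}}

```text
t: 24.48
tool_pos: [0.5934, -0.0786, 0.1168]
orientation: [-0.212, -3.132, -0.001]
force: [1.1, 1.0, -1.5]
opening: 0.0097
```

```bash
python3 -c "
from h import *
plan()"
```

```text
tcp [ 0.5934 -0.0786  0.1168] y [0.135 0.991 0.   ] z [-0.002  0.001 -1.   ] f [ 1.1  1.  -1.5] op 0.0097 t 24.48 q [-0.22  0.17  1.57  0.    1.41 -1.65]
theta 82.25 centre [0.6048 0.0056] remain rad 0.38 dz -0.0 tilt fix x,y -0.0007 -0.0024
[ 0.56 -0.18] [ 0.42 -0.03] [ 0.42 -0.  ] [0.42 0.02] [0.42 0.04] [0.42 0.06] [0.42 0.08] [0.41 0.1 ] 
wrist ball [0.6044 0.0038 0.1447] 462.3902587890625 242.0 20.994447708129883 0.87
wrist call dish_well 0.92 [0.6018 0.0036 0.133 ] [454 230]
wrist call dish_well 0.36 [0.6047 0.0028 0.1428] [459 241]
```

Call:
{"api": "apply_moves", "payload": {"commands": [0.42,-0.1,0,0,-0.002,0.05,0.3,0.42,-0.05,0,0,0,0.05,0.3,0.42,-0.02,0,0,0,0.05,0.3,0.42,0.02,0,0,0,0.05,0.3,0.42,0.04,0,0,0,0.05,0.3,0.42,0.06,0,0,0,0.05,0.3,0.34,0.06,0,0,0,0.04,0.3,0.25,0.05,0,0,0,0.03,0.3]}}

```text
t: 25.62
tool_pos: [0.6233, -0.0771, 0.1165]
orientation: [0.36, -3.119, -0.001]
force: [0.5, 0.5, -2.4]
opening: 0.0095
```

```bash
python3 -c "
from h import *
plan(2,.015)"
```

```text
tcp [ 0.6233 -0.0771  0.1165] y [-0.228  0.974  0.001] z [-0.002  0.001 -1.   ] f [ 0.5  0.5 -2.4] op 0.0095 t 25.62 q [-0.2   0.24  1.48  0.    1.42 -2.01]
theta 103.17 centre [0.6039 0.0057] remain rad 0.015 dz 0.03 tilt fix x,y -0.0006 -0.0018
[ 0.35 -0.12] [0.12 0.03] 
wrist ball [0.6038 0.0035 0.1444] 461.6333312988281 242.41429138183594 20.876636505126953 0.98
wrist call dish_well 0.9 [0.6014 0.0013 0.1301] [450 228]
```

Call:
{"api": "apply_moves", "payload": {"commands": [0.2,-0.1,0,0,0,0.008,0.3,0.1,-0.05,0,0,0,0.007,0.3,0,0,0,0,0,0,0.3,0,0,0,0,0,0,0.3,0,0,0,0,0,0,0.3,0,0,0,0,0,0,0.3]}}

```text
t: 26.52
tool_pos: [0.6262, -0.0788, 0.1165]
orientation: [0.38, -3.117, -0.001]
force: [1.0, -0.2, -1.3]
opening: 0.0099
```

```bash
python3 - <<'E'
from h import *
plan(1); P=[]
for c in("wrist","top","side"):
    im,d=read_camera(c); P.append(im)
    if c!="wrist": spots(c,["dish_handle","dish_well","bead_center"])
    else:
        m=camera_model(c);K=m["intrinsics"]; v,u=np.mgrid[0:400,0:640]; X=(np.stack([(u-K[0,2])/K[0,0]*d,(v-K[1,2])/K[1,1]*d,d],-1).reshape(-1,3)-np.asarray(m["t"]))@np.asarray(m["R"])
        k=(d.ravel()>0)&(v.ravel()<235)&(abs(np.hypot(X[:,0]-.6045,X[:,1]-.0045)-.054)<.008)&(X[:,2]>.142)&(X[:,2]<.156); Q=X[k]
        n=np.linalg.svd(Q-Q.mean(0),full_matrices=False)[2][2]; print("rim plane tilt deg",np.degrees(np.arccos(abs(n[2]))),len(Q),Q.mean(0))
a=cv2.resize(P[0],(512,320)); b=np.hstack([P[1][90:290,190:470],P[2][60:260,180:460]])
b=cv2.resize(b,(784,280)); cv2.imwrite("pics/fin.png",np.vstack([np.pad(a,((0,0),(0,272),(0,0))),b]))
E
```

```text
tcp [ 0.6262 -0.0788  0.1165] y [-0.241  0.971  0.001] z [-0.002  0.001 -1.   ] f [ 1.  -0.2 -1.3] op 0.0099 t 26.52 q [-0.21  0.25  1.47  0.    1.42 -2.02]
theta 103.92 centre [0.6058 0.0037] remain rad 0.001 dz 0.03 tilt fix x,y -0.0006 -0.002
[0.45 0.17] 
wrist ball [0.605  0.0015 0.1444] 462.0 241.5 20.500099182128906 0.58
wrist call dish_well 0.72 [ 6.060e-01 -3.000e-04  1.312e-01] [450 234]
rim plane tilt deg 1.4795744370827364 5777 [ 0.57075959 -0.00787556  0.14750357]
top call dish_well 0.66 [0.6005 0.0029 0.1444] [332 183]
top call dish_well 0.58 [0.6041 0.0046 0.1364] [331 183]
top call bead_center 0.5 [0.6031 0.0027 0.1446] [332 182]
side call dish_handle 0.56 [ 0.6261 -0.0752  0.1713] [299 124]
side call dish_well 0.73 [ 0.603  -0.0013  0.1319] [303 158]
side call bead_center 0.46 [0.6023 0.0016 0.1425] [303 154]
```

View pics/fin.png

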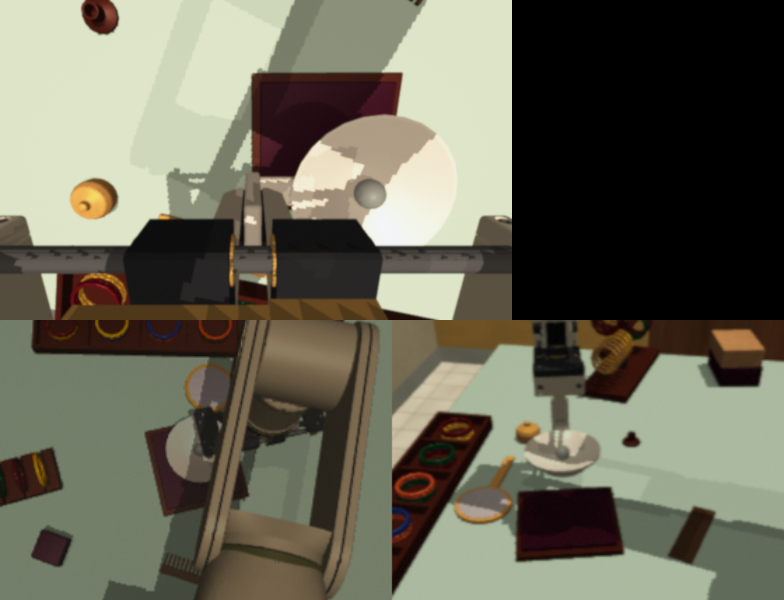

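The final view shows the dish in the air over the pad with the bead in its middle. The handle points to the robot's right, and the pad edge is parallel to the wrist image axis, so it is square. The bystanders look unmoved. Handing in.

```bash
python3 -c "
from h import *
print(read_state()['dq'].round(3)); print(close_job())"
```

```text
[-0.    -0.002  0.001 -0.001  0.001 -0.   ]
the job is handed in; nothing more can be done
None
```

I set the bead gently in the middle of the dish, then lifted the dish by its handle about 10.3 cm straight up. Only then did I turn it a quarter turn counter-clockwise about its own centre. I handed the job in at about 27 s with the dish still held at 45 N; no verdict is reported.

**Last checks:**
- **Direction:** the handle is at 103.9°, against a target of 104.0° taken from the measured pad angle of 14.0°.
- **Level:** the tool is upright to about 0.1°. A plane fitted to the visible part of the dish rim gave 1.5° of tilt; I put that down to depth noise and it is well under the 8° limit.
- **Bead and dish:** the bead's position in the wrist view did not change through the lift and turn. The dish centre stayed within about 3 mm of where it was lifted, and the joints were still.
- **Other items:** those in the final views look unmoved. The kumkum box, mirror, ring box, stand and post are in view, the comb only partly.

**One disagreement:** the fingertips in the pictures were about 39 mm higher than the reported TCP. The wrist depth and the side camera agreed on this, so I worked from the pictures. The grasps and the bead's contact with the dish came where that predicted.

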